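# Find the tight spot of a film guide slide and back off

## Task

Take the guide by its black grip and slide it gently along its bed towards the brass marker, pushing the marker ahead, until you feel the guide begin to bind in the tight spot; do not force it and do not touch the marker yourself. Then draw the guide straight back about 20 mm from where it bound, so that it runs free and the marker stays behind showing the spot, and let go, leaving everything else on the bench alone.

Things in the scene. Friction and masses are not known exactly. Their poses are not given: they have to be found in the camera images.
- rail: slide bed, fixed to the table: aluminium housing 70 mm wide, 400 mm long, 40 mm high on a 90 mm wide foot, 14 mm slot along its top, end blocks 50 mm high. Origin on the table under its middle; y runs along the slot, z up; at yaw 0 y points to the robot's left.
- gib: steel strip with seven screws on the bed's +x side; origin 39 mm from the bed's origin. At one hidden place, different each time, it pinches the guide's shoe inside the bed: first felt with the guide's centre anywhere from 20 mm before to 90 mm past (+y) the bed's middle. There the resistance climbs by 1 to 1.5 N per mm, on top of the drag; it hardly pushes back.
- guide: aluminium block 64 mm (x) x 50 mm (y) x 18 mm, top 61 mm above the table, with an upright black grip 22 mm (x) x 32 mm (y), 61 to 107 mm above the table. Origin at table height under its centre, axes as the bed's. Slides along the bed's y only, drag about 2 N, stays where left; starts at the -y end, hard stop at 135 mm past the middle, beyond the tight spot.
- guide_grip (a point): centre of the guide's grip block, 92 mm above the table
- guide_face (a point): middle of the guide's +y face, 25 mm ahead of the guide's centre, 52 mm above the table; axes as the bed
- marker: brass saddle across the bed, 60 mm (x) x 16 mm (y), top 56 mm above the table, small pointer on its -x end. Origin at table height under its centre. Starts ahead (+y) of the guide, before the tight spot; the guide's +y face pushes it along, adding about 1 N of drag; stays where left.
- marker_face (a point): middle of the marker's -y face, which the guide's +y face pushes; 8 mm behind the marker's centre, 52 mm above the table
- dark_roll: bystander, loose: dark plastic film roll standing upright, 68 mm diameter, 87 mm tall, beside the far side of the bed. Origin at the centre of its underside.
- tape_ring: bystander, loose: ring of paper tape lying flat, 90 mm outside, 64 mm inside, 20 mm high, beside the bed. Origin at the centre of its underside.
- driver: bystander, loose: screwdriver lying beside the bed on the robot's side, about 200 mm long. Origin under its middle.
- parts_tray: bystander, loose: open white tray 120 x 160 x 30 mm, off to the right. Origin at the centre of its underside.
- white_roll: bystander, loose: narrow white roll standing upright, 44 mm diameter, 102 mm tall, off to the left. Origin at the centre of its underside.
- cup: bystander, loose: steel cup 70 mm diameter, 90 mm tall, off to the left. Origin at the centre of its underside.
- dispenser: bystander, loose: blue tape dispenser, about 60 x 150 x 90 mm, right at the back. Origin at the centre of its underside.

How it is judged:
On the way:
1. the guide has run into the tight spot: it presses on the gib with more than 2 N, with the marker against its face (gap under 3 mm) (contact force between guide and gib above 2 N and y of marker_face in the frame of guide_face below 0.003 m), for 0.1 s.
At the end, for the whole second after the job is handed in: the guide stands still and free of the gib (under 0.5 N), its +y face 12 to 28 mm short of the marker's -y face, and both are at rest (y of marker_face in the frame of guide_face between 0.012 and 0.028 m and contact force between guide and gib below 0.5 N and linear speed of each of guide, marker below 0.005 m/s); the robot touches nothing.
It fails at once if the guide is forced into the tight spot: it presses on the gib with more than 20 N (contact force between guide and gib above 20 N).
It fails at once if the robot touches the marker (more than 1 N) (contact force between any of the fingers, the arm and marker above 1 N).
It fails at once if a bystander is shifted by more than 15 mm (distance of any of dark_roll, tape_ring, driver, parts_tray, white_roll, cup, dispenser from where it was at the start of the episode above 0.015 m).
It also fails if it takes over 64 s, if anything falls off the work surface, if the arm or the gripper's body presses on something with over 40 N, if the wrist force passes 120 N, or if a joint passes its speed limit or range.

## Robot

A 6-joint arm with a two-finger parallel gripper is mounted at the origin on the work surface. World frame = base frame: x ahead of the robot, y to its left, z up, the work surface at z = 0. Lengths are in m, angles in rad, forces in N, time in s.
With the tool pointing down it reaches from about 0.325 to 0.775 m from the base axis. Payload 9.3 kg.
Tool frame: the origin (TCP) lies between the finger pads; the fingertips stand 19 mm ahead of it and the grasp point (between the pads) is the TCP (env.nose_length is the distance from the TCP to the fingertips, in m); z points along the fingers, y is the line along which they close (so a half turn about z gives the same grasp; the last joint's range is limited). The gripper opens to 85 mm and grips with 20 to 120 N. Pads are 22 mm wide; open, the fingers measure 114 mm over their backs; the gripper's body (76 mm by 85 mm) begins 54 mm behind the grasp point. The pads swing forward as they close: fully open they stand 13 mm farther back than shut.
Start: joints at [-1.276, 0.259, 0.021, 1.334, 0, 1.418], TCP at [0.238, -0.496, 0.25] pointing down, gripper open.
Joint ranges: [-3.04, 3.04], [-0.91, 1.82], [-1.04, 1.36], [-1.92, 1.95], [-1.52, 1.45], [-3.14, 3.14]. Speed limits (rad/s): [2.22, 2.22, 2.79, 3.14, 3.14, 3.14].

## Interface

Orientations are given as a unit quaternion [w, x, y, z].
In Python, from bench import env, vision, spot_in gives the robot as it stands.
- The arm moves only by the shell command python3 -m crank 'ROWS'. ROWS is JSON, one flat list of numbers, 7 for each row, row after row: the gripper's target within -1 to 1 (fully open at 1, half-way at 0, shut at -1), then the shift along the tool's x, y, z normalised to -1 to 1, where 1 is 0.2 m, then the turn, a rotation vector about the tool's x, y, z normalised to -1 to 1, where 1 is 90 degrees. A call has 1 to 20 rows; each row shifts and turns the commanded pose from where the row before left it, along the tool's axes as they then stand; what a row does not reach is not made up. A row lasts 1/8 s, in which the tool goes at most 62.5 mm and 10.7 degrees, less where a joint would pass 70% of its speed; a pose out of reach is approached as far as the arm can. A call with a number of a shift or a turn outside -1 to 1 is refused whole. A call with a gripper value outside its range is refused whole. The fingers move at their own pace and stop on an object; the grip force is fixed at half the most. Time passes only in rows, so rows that do not move let the fingers close. It gives the time, the measured TCP pose, the force, the opening and the grip force at its end, in the units of the state.
- env.get_obs(): the state, without advancing time (a new reading comes with each control period).
- vision.read_camera(name): name is "scene" or "top" or "wrist"; returns the picture (400x640x3 uint8, blue, green, red); there is no depth.
- vision.camera_model(name): a dict with "camera_matrix" (3x3 intrinsics, pixels), "R" (3x3) and "t" (3): a world point X has camera coordinates R X + t. Camera axes: x right, y down, z forward; pixel columns grow to the right and rows downward; lengths in m; the calibration is good to about 2 mm. A picture is of the moment at which its call begins: read the wrist's pose just before it. camera_model takes no time and is no camera call; for the wrist camera it gives the pose at the moment of the call.
- env.close_job(): hands the job in; it is judged then, once.
Trained networks look in the newest picture that a camera, given by its name, has taken for a name from the list of things; names that differ only in an ending like _2 or _b are one class to them, and where a whole thing is asked for, a point or a joint stands for the part that bears it (a point fixed in the world has none). Each returns a list of dicts, best first, with "confidence" (0 to 1); they miss things now and then, are a little off and sometimes report something else, mostly with a low value. They report only what shows in the picture. A call takes as long as a camera call.
- spot_in(camera, target): "rect" ([left, top, right, bottom] in pixels, round what is visible of it).
The state is a dict: "time_s": time; "joint_pos": joint angles; "dq": joint speeds; "tau": joint torques, N m; "tool_pos": TCP position; "tool_rot": TCP orientation; "wrist_force": force on the tool from outside, world axes, zero at the start; "wrist_torque": the same for the moment, N m; "gripper_width": finger opening in m; "finger_force": force on a finger pad.
Only numpy, scipy, OpenCV 4.12 (cv2) and the standard library are available. Lean on these libraries where they do the work, as an engineer would, in place of code of your own. Each camera call takes 0.05 s, during which the arm holds its last target. There are 200 camera calls.

## Working session

There is one attempt and no reset: what is moved stays moved. The work goes in short steps, Python scripts to look and compute and a shell command to move; the robot and the scene stay as the last step left them, time stands still between calls to the robot, and variables do not carry over. Pictures are saved under pics/ and viewed, at most 10 in all, crops included, and the job is handed in when it is done.

```bash
mkdir -p pics
python3 - <<'E'
from bench import env,vision,spot_in
import cv2,numpy as np
for c in("top","scene"):
    cv2.imwrite(f"pics/{c}0.png",vision.read_camera(c))
    m=vision.camera_model(c);print(c,m["camera_matrix"].round(1).tolist(),m["R"].round(3).tolist(),m["t"].round(3).tolist())
    for n in("rail","guide","guide_grip","marker","gib"):
        print(n,[(np.round(d["rect"],0).tolist(),round(d["confidence"],2)) for d in spot_in(c,n)[:2]])
o=env.get_obs();print(o["time_s"],o["tool_pos"],o["tool_rot"],o["gripper_width"])
E
```

```text
top [[520.2, 0.0, 320.6], [0.0, 520.2, 197.8], [0.0, 0.0, 1.0]] [[-0.029, -1.0, 0.006], [-0.998, 0.029, -0.049], [0.049, -0.008, -0.999]] [0.035, 0.519, 2.005]
rail [([268.0, 154.0, 378.0, 216.0], 0.64), ([317.0, 210.0, 340.0, 225.0], 0.38)]
guide [([338.0, 164.0, 355.0, 182.0], 0.69)]
guide_grip [([336.0, 162.0, 354.0, 184.0], 0.64)]
marker [([328.0, 173.0, 339.0, 187.0], 0.52), ([351.0, 192.0, 379.0, 220.0], 0.18)]
gib [([281.0, 161.0, 343.0, 196.0], 0.71)]
scene [[476.9, 0.0, 319.9], [0.0, 476.9, 200.4], [0.0, 0.0, 1.0]] [[0.656, 0.755, 0.014], [0.609, -0.519, -0.6], [-0.446, 0.402, -0.8]] [-0.36, -0.269, 1.687]
rail [([285.0, 161.0, 361.0, 280.0], 0.6), ([389.0, 100.0, 412.0, 131.0], 0.35)]
guide [([300.0, 227.0, 328.0, 252.0], 0.81), ([387.0, 95.0, 413.0, 133.0], 0.34)]
guide_grip [([301.0, 228.0, 326.0, 254.0], 0.85)]
marker [([298.0, 225.0, 326.0, 255.0], 0.64), ([305.0, 220.0, 332.0, 235.0], 0.52)]
gib [([316.0, 175.0, 362.0, 277.0], 0.88)]
0.6 [ 0.23813425 -0.49576348  0.2503023 ] [ 1.22695510e-05  9.75036274e-01  2.22045635e-01 -2.47828490e-06] 0.08584628935503259
```

View pics/top0.png

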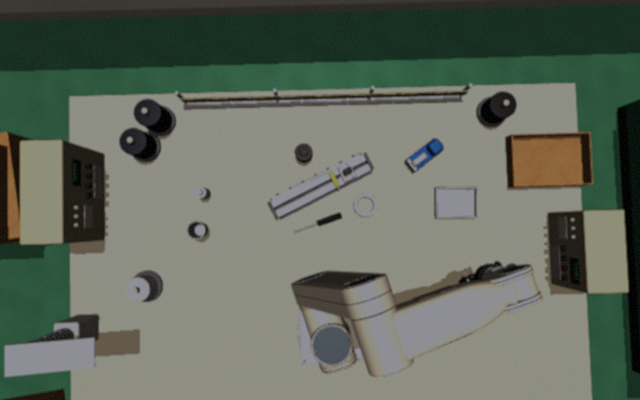

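View pics/scene0.png

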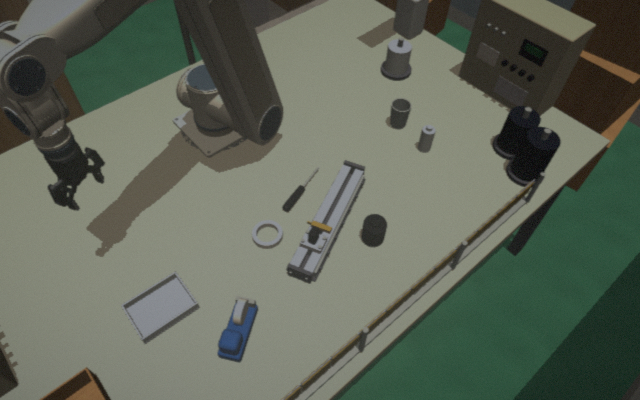

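The top picture shows the bed running from (270,208) to (371,164), with the guide near (347,172), the marker near (334,179) and +y to the left. The scene view agrees: grip at (314,235), marker at (319,227). The marker is close ahead of the guide.

```bash
cat > h.py <<'E'
from bench import env,vision,spot_in
import cv2,numpy as np
from scipy.spatial.transform import Rotation as Ro
def ray(m,px,z):
    K,R,t=(np.array(m[k]) for k in("camera_matrix","R","t"))
    d=R.T@np.linalg.solve(K,[px[0],px[1],1]);c=-R.T@t.ravel()
    return c+d*(z-c[2])/d[2]
def proj(m,X):
    p=np.array(m["camera_matrix"])@(np.array(m["R"])@X+np.ravel(m["t"]));return p[:2]/p[2]
def rot(): return Ro.from_quat(env.get_obs()["tool_rot"],scalar_first=True)
def rel(target,yaw):
    "shift in current tool axes (units of .2 m) and turn about tool z (units of 90 deg) to tool x along yaw"
    o=env.get_obs();r=rot();v=r.as_matrix()[:,0]
    d=np.arctan2(np.sin(yaw-np.arctan2(v[1],v[0])),np.cos(yaw-np.arctan2(v[1],v[0])))
    return r.inv().apply(np.array(target)-o["tool_pos"])/.2,-d/(np.pi/2)
E
python3 - <<'E'
from h import *
m=vision.camera_model("top");s=vision.camera_model("scene")
a=ray(m,(371,164),.05);b=ray(m,(271,208),.05);print("ends",a.round(3),b.round(3),np.linalg.norm(a-b))
y=(b-a)/np.linalg.norm(b-a);yaw=np.arctan2(-y[0],y[1]);print("yaw",yaw)
print("guide top",ray(m,(347,172.5),.1).round(3),"scene",ray(s,(314,237),.085).round(3),"marker",ray(m,(334,179),.056).round(3),ray(s,(319,227),.056).round(3))
g=ray(m,(347,172.5),.1);print(rel([g[0],g[1],.3],yaw))
for k in("wrist",):
    w=vision.camera_model(k);print(rot().inv().apply(-np.array(w["R"]).T@np.ravel(w["t"])-env.get_obs()["tool_pos"]),(np.array(w["R"])@rot().as_matrix()).round(2).tolist())
E
```

```text
ends [ 0.642 -0.176  0.05 ] [0.484 0.21  0.05 ] 0.4166240023013194
yaw 0.38675390508646684
guide top [ 0.607 -0.08   0.1  ] scene [ 0.619 -0.084  0.085] marker [ 0.588 -0.032  0.056] [ 0.589 -0.039  0.056]
(array([ 2.56191151, -1.07561594, -0.2485394 ]), np.float64(0.038878404100386114))
[ 0.07461521 -0.00061893 -0.12211859] [[-0.0, 1.0, 0.0], [-0.95, -0.0, -0.3], [-0.3, -0.0, 0.95]]
```

```bash
python3 -m crank '[1,0.25,-0.105,-0.025,0,0,0.004, 1,0.25,-0.105,-0.025,0,0,0.004, 1,0.25,-0.105,-0.025,0,0,0.004, 1,0.25,-0.105,-0.025,0,0,0.004, 1,0.25,-0.105,-0.025,0,0,0.004, 1,0.25,-0.105,-0.025,0,0,0.004, 1,0.25,-0.105,-0.025,0,0,0.004, 1,0.25,-0.105,-0.025,0,0,0.004, 1,0.25,-0.105,-0.025,0,0,0.004, 1,0.25,-0.105,-0.025,0,0,0.004, 1,0,0,0,0,0,0, 1,0,0,0,0,0,0]'
python3 - <<'E'
from h import *
im=vision.read_camera("wrist");cv2.imwrite("pics/w1.png",im)
for n in("rail","guide","guide_grip","marker","gib"):
    print(n,[(np.round(d["rect"],0).tolist(),round(d["confidence"],2)) for d in spot_in("wrist",n)[:2]])
o=env.get_obs();print(o["time_s"],o["tool_pos"],o["wrist_force"])
E
```

```text
time_s: 2.1
tool_pos: [0.609, -0.1003, 0.3]
tool_rot: [-0.0, 0.981, 0.192, -0.0]
wrist_force: [-0.6, -0.1, -0.3]
gripper_width: 0.0851
finger_force: 0.0
rail [([476.0, 161.0, 631.0, 239.0], 0.68), ([17.0, 110.0, 391.0, 200.0], 0.61)]
guide [([279.0, 127.0, 327.0, 189.0], 0.89)]
guide_grip [([280.0, 128.0, 329.0, 188.0], 0.9)]
marker [([242.0, 133.0, 264.0, 193.0], 0.91)]
gib [([49.0, 110.0, 371.0, 138.0], 0.87)]
2.4 [ 0.60869225 -0.10121708  0.30057932] [0.07273851 0.36930903 0.1185543 ]
```

View pics/w1.png

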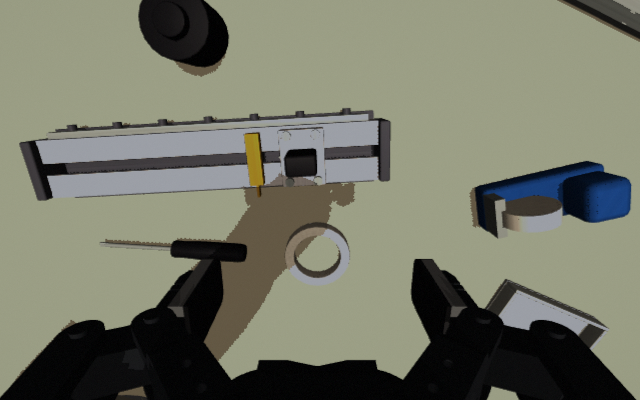

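The wrist view shows the whole bed. The outer corners are near (22,143), (38,200), (389,121) and (391,181); the grip is at (301,162), the block at (279–325, 127–187) and the marker at (254,160).

Run:
```python
from h import *
m=vision.camera_model("wrist")
print("cam",(-np.array(m["R"]).T@np.ravel(m["t"])).round(3))
c=[ray(m,p,.05) for p in((22,143),(38,200),(389,120),(391,180))]
print([x.round(3).tolist() for x in c],np.linalg.norm(c[0]-c[2]),np.linalg.norm(c[1]-c[3]),np.linalg.norm(c[0]-c[1]),np.linalg.norm(c[2]-c[3]))
mid=sum(c)/4;yv=(c[0]-c[2]+c[1]-c[3]);yaw=np.arctan2(-yv[0],yv[1]);print("mid",mid,"yaw",yaw)
Y=np.array([-np.sin(yaw),np.cos(yaw),0]);X=np.array([np.cos(yaw),np.sin(yaw),0])
im=cv2.imread("pics/w1.png")
# edges of housing top (z=.04): light/dark along columns
L=lambda p,z:(lambda q:((q-mid)@X,(q-mid)@Y))(ray(m,p,z))
for n,p,z in(("grip TL",(286,150),.107),("grip TR",(316,149),.107),("guide L",(279,157),.061),("guide R",(325,157),.061),("guide T",(302,127),.061),("guide B",(303,187),.061),("mk TL",(246,134),.056),("mk TR",(260,133),.056),("mk BL",(249,186),.056),("mk BR",(263,185),.056)):print(n,np.round(L(p,z),4))
cv2.imwrite("pics/w1c.png",cv2.resize(im[90:215,10:410],None,fx=2,fy=2,interpolation=cv2.INTER_CUBIC)*1)
g=cv2.cvtColor(im,cv2.COLOR_BGR2GRAY)
for u in(80,120,160,200,360):print(u,[(v,int(g[v,u])) for v in range(140,180,2)][0:0], "slot", [v for v in range(140,190) if g[v,u]<110])
cv2.imwrite("pics/w1c.png",cv2.resize(im[110:205,225:345],None,fx=6,fy=6,interpolation=cv2.INTER_CUBIC))
```

```text
cam [ 0.678 -0.073  0.423]
[[0.508, 0.221, 0.05], [0.445, 0.195, 0.05], [0.686, -0.156, 0.05], [0.625, -0.188, 0.05]] 0.416639513377402 0.42260282705866875 0.06793694194828602 0.06898573772244292
mid [0.56607136 0.01807313 0.05      ] yaw 0.4424536190678139
grip TL [ 0.0163 -0.097 ]
grip TR [ 0.0155 -0.126 ]
guide L [ 0.0023 -0.0837]
guide R [-0.0008 -0.135 ]
guide T [ 0.0335 -0.1117]
guide B [-0.0339 -0.1079]
mk TL [ 0.0293 -0.0489]
mk TR [ 0.0294 -0.0645]
mk BL [-0.0303 -0.0449]
mk BR [-0.03   -0.0613]
80 [] slot [162, 163, 164, 165, 166, 167, 168, 169, 170, 171, 172, 173]
120 [] slot [160, 161, 162, 163, 164, 165, 166, 167, 168, 169, 170, 171]
160 [] slot [158, 159, 160, 161, 162, 163, 164, 165, 166, 167, 168, 169]
200 [] slot [155, 156, 157, 158, 159, 160, 161, 162, 163, 164, 165, 166]
360 [] slot [146, 147, 148, 149, 150, 151, 152, 153, 154, 155, 156, 157, 181]
```

View pics/w1c.png

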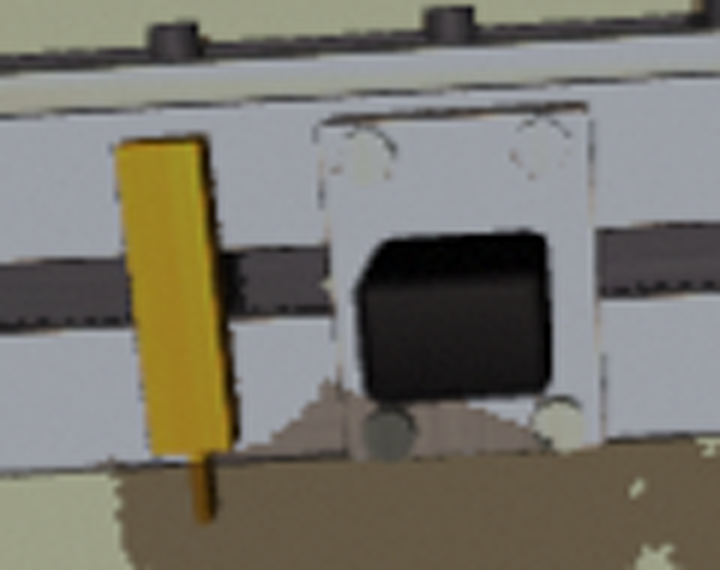

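Close-up: grip top spans pixels u 285–316.5, v 157–176; guide block and marker match their given sizes.

Run:
```python
from h import *
m=vision.camera_model("wrist")
def yw(a,b,z):
    d=ray(m,a,z)-ray(m,b,z);return round(float(np.arctan2(-d[0],d[1])),4)
im=cv2.imread("pics/w1.png");g=cv2.GaussianBlur(cv2.cvtColor(im,cv2.COLOR_BGR2GRAY),(3,3),0).astype(float)
# subpixel slot edges by column
us=[u for u in range(60,235,5)]+list(range(335,372,5))
for nm,sg in(("top edge",-1),("bottom edge",1)):
    P=[]
    for u in us:
        vc=167.5-(u-80)*16/280; r=np.arange(int(vc)-10,int(vc)+11);gr=sg*np.gradient(g[r,u]);k=np.where((r-vc)*sg>0,gr,-9).argmax();P.append(r[k])
    f=np.polyfit(us,P,1);res=P-np.polyval(f,us);k=abs(res)<1;f=np.polyfit(np.array(us)[k],np.array(P)[k],1)
    a,b=(60,np.polyval(f,60)),(370,np.polyval(f,370));print(nm,f,k.mean(),"yaw",yw(a,b,.04),ray(m,a,.04).round(4),ray(m,b,.04).round(4))
print("corner yaws",yw((22,143),(389,120),.05),yw((38,200),(391,180),.05))
G=ray(m,(300.8,166.5),.107);B=(ray(m,(279,157),.061)+ray(m,(325,157),.061))/2
print("grip",G.round(4),"block",B.round(4))
yaw=.44;Y=np.array([-np.sin(yaw),np.cos(yaw),0]);X=np.array([np.cos(yaw),np.sin(yaw),0])
print([np.round([(q@X),(q@Y)],4).tolist() for q in(G,B,ray(m,(302,127),.061)*.5+ray(m,(303,187),.061)*.5,ray(m,(60,168),.04),ray(m,(360,151.5),.04))])
print(rel([G[0],G[1],.3],yaw))
```

```text
top edge [-5.86561597e-02  1.66071869e+02] 1.0 yaw 0.4411 [0.4962 0.1838 0.04  ] [ 0.6534 -0.1492  0.04  ]
bottom edge [-5.72981401e-02  1.77962065e+02] 1.0 yaw 0.4404 [0.4814 0.1816 0.04  ] [ 0.6401 -0.1553  0.04  ]
corner yaws 0.4437 0.4412
grip [ 0.6125 -0.0817  0.107 ] block [ 0.6136 -0.0804  0.061 ]
[[0.5194, -0.3348], [0.5209, -0.3341], [0.5199, -0.3346], [0.5207, -0.0431], [0.5199, -0.4015]]
(array([ 0.05419498, -0.08325815,  0.00289199]), np.float64(-0.035931669460742895))
```

```bash
python3 -m crank '[1,0.054,-0.083,0.1,0,0,0, 1,0,0,0.15,0,0,-0.036, 1,0,0,0.15,0,0,0, 1,0,0,0.15,0,0,0, 1,0,0,0,0,0,0,1,0,0,0,0,0,0]'
python3 -c "
from h import *
G=[.6130,-.0813,.093]
print(rel(G,.4405)); o=env.get_obs();print(o['tool_pos'],o['wrist_force'],o['time_s'])"
```

```text
time_s: 3.15
tool_pos: [0.6133, -0.0814, 0.1916]
tool_rot: [0.0, 0.976, 0.219, 0.001]
wrist_force: [0.8, 0.1, 0.2]
gripper_width: 0.0852
finger_force: 0.0
(array([-0.00169638, -0.00139254,  0.49314313]), np.float64(0.00034051600092989295))
[ 0.61328865 -0.08136635  0.19162916] [0.79177604 0.05315471 0.23224421] 3.15
```

```bash
python3 -m crank '[1,-0.002,-0.001,0.15,0,0,0, 1,0,0,0.15,0,0,0, 1,0,0,0.12,0,0,0, 1,0,0,0.07,0,0,0, 1,0,0,0,0,0,0,0.2,0,0,0,0,0,0,0,0,0,0,0,0,0]'
python3 -m crank '[-1,0,0,0,0,0,0,-1,0,0,0,0,0,0,-1,0,0,0,0,0,0,-1,0,0,0,0,0,0,-1,0,0,0,0,0,0]'
python3 -c "
from h import *
o=env.get_obs();print(rot().inv().apply(o['wrist_force']),rot().inv().apply(o['wrist_torque']))"
```

```text
time_s: 4.03
tool_pos: [0.6131, -0.0811, 0.0934]
tool_rot: [0.0, 0.976, 0.219, 0.001]
wrist_force: [-0.9, 0.3, -0.1]
gripper_width: 0.0517
finger_force: 0.0
time_s: 4.65
tool_pos: [0.6128, -0.081, 0.0931]
tool_rot: [0.0, 0.976, 0.219, 0.001]
wrist_force: [-1.6, -0.0, 5.7]
gripper_width: 0.031
finger_force: 60.0
[-1.41872424 -0.62923009 -5.70353899] [ 0.08084294 -0.20931975 -0.13369672]
```

```bash
cat > f.py <<'E'
from h import *
o=env.get_obs();y=.4405;p=o["tool_pos"];Y=np.array([-np.sin(y),np.cos(y),0]);X=np.array([np.cos(y),np.sin(y),0])
print("t",o["time_s"],"s mm",round((p@Y+.3346)*1e3,2),"x mm",round((p@X-.52)*1e3,2),"f tool",rot().inv().apply(o["wrist_force"]).round(2),"M",rot().inv().apply(o["wrist_torque"]).round(2))
E
python3 -m crank '[-1,0,-0.02,0,0,0,0,-1,0,-0.02,0,0,0,0,-1,0,-0.02,0,0,0,0,-1,0,-0.02,0,0,0,0]';python3 f.py
python3 -m crank '[-1,0,-0.02,0,0,0,0,-1,0,-0.02,0,0,0,0,-1,0,-0.02,0,0,0,0,-1,0,-0.02,0,0,0,0,-1,0,-0.02,0,0,0,0,-1,0,-0.02,0,0,0,0]' >/dev/null;python3 f.py
```

```text
time_s: 5.15
tool_pos: [0.6061, -0.0669, 0.0931]
tool_rot: [0.001, 0.976, 0.219, 0.001]
wrist_force: [-1.3, -2.8, 4.5]
gripper_width: 0.0313
finger_force: 60.2
t 5.15 s mm 15.67 x mm -0.32 f tool [-2.39  1.97 -4.51] M [-0.2  -0.29 -0.1 ]
t 5.9 s mm 39.57 x mm -0.38 f tool [-1.26  2.96 -5.91] M [-0.39 -0.37 -0.12]
```

```bash
python3 -m crank '[-1,0,-0.02,0,0,0,0,-1,0,-0.02,0,0,0,0,-1,0,-0.02,0,0,0,0,-1,0,-0.02,0,0,0,0,-1,0,-0.02,0,0,0,0,-1,0,-0.02,0,0,0,0]' >/dev/null;python3 f.py
python3 -m crank '[-1,0,-0.01,0,0,0,0,-1,0,-0.01,0,0,0,0,-1,0,-0.01,0,0,0,0,-1,0,-0.01,0,0,0,0,-1,0,-0.01,0,0,0,0]' >/dev/null;python3 f.py
```

```text
t 6.65 s mm 63.58 x mm -0.42 f tool [-2.67  3.48 -6.67] M [-0.35 -0.4  -0.1 ]
t 7.275 s mm 73.55 x mm -0.48 f tool [-2.28  2.35 -5.23] M [-0.34 -0.41 -0.17]
```

```bash
python3 -m crank '[-1,0,-0.008,0,0,0,0,-1,0,-0.008,0,0,0,0]' >/dev/null;python3 f.py
python3 -m crank '[-1,0,-0.008,0,0,0,0,-1,0,-0.008,0,0,0,0]' >/dev/null;python3 f.py
```

```text
t 7.525 s mm 76.75 x mm -0.48 f tool [-2.91  3.93 -6.4 ] M [-0.4  -0.48 -0.18]
t 7.775 s mm 79.95 x mm -0.5 f tool [-3.45  3.03 -6.9 ] M [-0.33 -0.44 -0.17]
```

```bash
cat >> f.py <<'E'
import sys
sys.exit(int(rot().inv().apply(o["wrist_force"])[1]>5.5))
E
python3 -m crank '[-1,0,-0.008,0,0,0,0,-1,0,-0.008,0,0,0,0]' >/dev/null;python3 f.py &&
python3 -m crank '[-1,0,-0.008,0,0,0,0,-1,0,-0.008,0,0,0,0]' >/dev/null&&python3 f.py &&
python3 -m crank '[-1,0,-0.008,0,0,0,0,-1,0,-0.008,0,0,0,0]' >/dev/null&&python3 f.py &&
python3 -m crank '[-1,0,-0.008,0,0,0,0,-1,0,-0.008,0,0,0,0]' >/dev/null&&python3 f.py &&
python3 -m crank '[-1,0,-0.008,0,0,0,0,-1,0,-0.008,0,0,0,0]' >/dev/null&&python3 f.py &&
python3 -m crank '[-1,0,-0.008,0,0,0,0,-1,0,-0.008,0,0,0,0]' >/dev/null&&python3 f.py &&
python3 -m crank '[-1,0,-0.008,0,0,0,0,-1,0,-0.008,0,0,0,0]' >/dev/null&&python3 f.py &&
python3 -m crank '[-1,0,-0.008,0,0,0,0,-1,0,-0.008,0,0,0,0]' >/dev/null&&python3 f.py &&
python3 -m crank '[-1,0,-0.008,0,0,0,0,-1,0,-0.008,0,0,0,0]' >/dev/null&&python3 f.py &&
python3 -m crank '[-1,0,-0.008,0,0,0,0,-1,0,-0.008,0,0,0,0]' >/dev/null&&python3 f.py
```

```text
t 8.025 s mm 83.15 x mm -0.52 f tool [-2.93  2.83 -5.31] M [-0.34 -0.48 -0.19]
t 8.275 s mm 86.34 x mm -0.53 f tool [-3.59  2.85 -6.05] M [-0.42 -0.46 -0.14]
t 8.525 s mm 89.54 x mm -0.53 f tool [-2.74  2.69 -4.81] M [-0.37 -0.51 -0.16]
t 8.775 s mm 92.74 x mm -0.53 f tool [-2.75  3.93 -6.41] M [-0.39 -0.53 -0.13]
t 9.025 s mm 95.96 x mm -0.56 f tool [-1.57  2.54 -6.6 ] M [-0.29 -0.51 -0.16]
t 9.275 s mm 99.13 x mm -0.56 f tool [-3.5   2.58 -7.21] M [-0.31 -0.58 -0.12]
t 9.525 s mm 102.36 x mm -0.58 f tool [-2.73  3.82 -6.47] M [-0.42 -0.52 -0.13]
t 9.775 s mm 105.57 x mm -0.58 f tool [-3.08  2.77 -6.29] M [-0.32 -0.51 -0.1 ]
t 10.025 s mm 108.45 x mm -0.61 f tool [-3.55  6.47 -5.58] M [-0.83 -0.61 -0.17]
```

```bash
python3 -m crank '[-1,0,-0.004,0,0,0,0]' >/dev/null;python3 f.py
python3 -m crank '[-1,0,-0.004,0,0,0,0]' >/dev/null;python3 f.py
```

```text
t 10.15 s mm 109.06 x mm -0.61 f tool [-3.71  7.37 -6.  ] M [-0.88 -0.67 -0.22]
t 10.275 s mm 109.66 x mm -0.59 f tool [-3.18  7.7  -5.45] M [-1.01 -0.68 -0.19]
```

```bash
python3 -m crank '[-1,0,-0.004,0,0,0,0,-1,0,0,0,0,0,0]' >/dev/null;python3 f.py
python3 -m crank '[-1,0,0,0,0,0,0]' >/dev/null;python3 f.py
```

```text
t 10.525 s mm 110.46 x mm -0.6 f tool [-4.07  7.05 -5.81] M [-0.91 -0.6  -0.22]
t 10.65 s mm 110.49 x mm -0.61 f tool [-2.94  6.86 -6.37] M [-0.87 -0.64 -0.16]
```

```bash
python3 -m crank '[-1,0,0.01,0,0,0,0,-1,0,0.01,0,0,0,0,-1,0,0.01,0,0,0,0,-1,0,0.01,0,0,0,0,-1,0,0.01,0,0,0,0,-1,0,0.01,0,0,0,0,-1,0,0.01,0,0,0,0,-1,0,0.01,0,0,0,0,-1,0,0.01,0,0,0,0,-1,0,0.01,0,0,0,0,-1,0,0.004,0,0,0,0,-1,0,0,0,0,0,0]' >/dev/null;python3 f.py
python3 - <<'E'
from h import *
im=vision.read_camera("wrist");cv2.imwrite("pics/w2.png",im)
E
```

```text
t 12.15 s mm 91.04 x mm -0.54 f tool [-1.97 -1.39 -6.61] M [ 0.25 -0.44 -0.12]
```

View pics/w2.png

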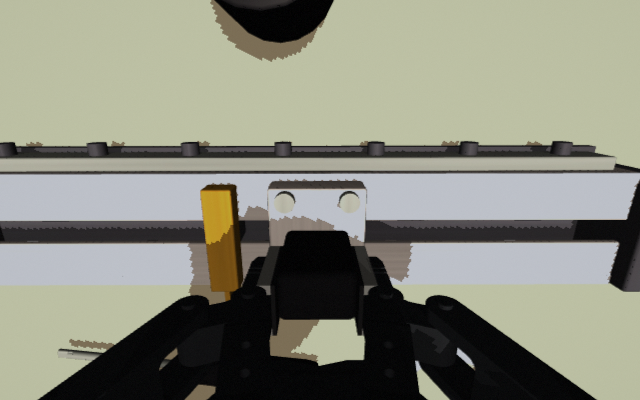

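The wrist view shows the marker (203–238 px) left behind, clear of the guide's face (268 px) by about 17–19 mm. I'll part-open the gripper and lift straight up.

```bash
python3 -m crank '[0,0,0,0,0,0,0,0,0,0,0,0,0,0,0,0,0,0,0,0,0,0,0,0,0,0,0,0]'; python3 -m crank '[0,0,0,-0.03,0,0,0,0,0,0,-0.05,0,0,0,0,0,0,-0.1,0,0,0,0,0,0,-0.2,0,0,0,0,0,0,-0.25,0,0,0,0,-0.1,0,-0.25,0,0,0,0,0,0,0,0,0,0,0,0,0,0,0,0,0]'
python3 - <<'E'
from h import *
im=vision.read_camera("wrist");m=vision.camera_model("wrist");cv2.imwrite("pics/w3.png",im)
for n in("guide","marker"):
    for d in spot_in("wrist",n)[:1]:print(n,np.round(d["rect"]),d["confidence"])
E
```

```text
time_s: 12.7
tool_pos: [0.5737, 0.0012, 0.0922]
tool_rot: [-0.0, 0.976, 0.219, -0.0]
wrist_force: [-0.3, -0.2, -0.7]
gripper_width: 0.043
finger_force: 0.0
time_s: 13.7
tool_pos: [0.5555, -0.0074, 0.2685]
tool_rot: [0.0, 0.976, 0.219, 0.0]
wrist_force: [-1.6, -0.7, -1.6]
gripper_width: 0.0427
finger_force: 0.0
guide [292. 122. 343. 185.] 0.96
marker [257. 123. 278. 193.] 0.9
```

View pics/w3.png

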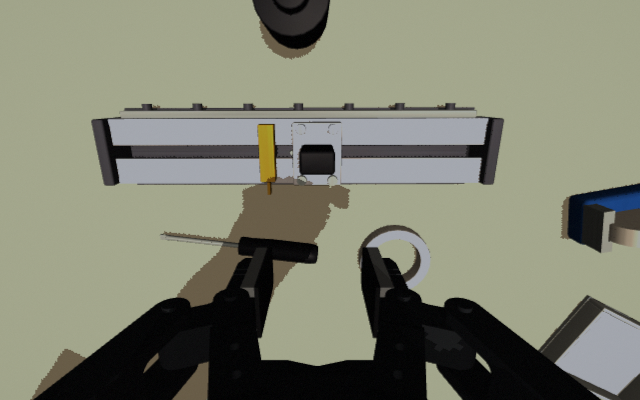

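The picture shows the guide's +y face at u≈292 and the marker's -y face at u≈275.5. At about 1.02 px/mm the gap is about 17 mm, inside 12–28. The arm is clear and the bystanders are in place, so I'm handing the job in.

```bash
python3 -c "
from h import *
m=vision.camera_model('wrist');print(np.linalg.norm(ray(m,(275.5,152),.056)-ray(m,(292,152),.061)))
print(env.close_job())"
```

```text
0.018033872817896385
the job is handed in; nothing more can be done
None
```

The job is handed in, verdict not shown: the guide bound at about 7–8 N total push (about 3 N of that drag), was drawn back about 20 mm and released, leaving the marker a measured 18 mm ahead of its face.

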